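Bring the glue round on the desk carousel and hold it there

TASK

Take the desk carousel by the bar knob on top of its post and turn it smoothly, without spinning it, until the glue bottle stands in front, in line with the pointer on the foot. Then keep the knob gripped and the turntable still, so that I can take the bottle out: finish while holding the knob, do not let go. Turn only the carousel: do not touch the bottle, leave everything in its pocket, and leave the things on the desk round it where they are.

Things in the scene. Friction and masses are not known exactly. Their poses are not given: they have to be found in the camera images.
- foot: The carousel's round dark metal foot, 200 mm across, 16 mm high, fixed to the desk. Origin: on the turntable's vertical axis, at desk level. Its -x axis points to the carousel's front: along it a tongue reaches 152 mm from the axis, with an upright metal pointer fin on it. Its place varies, and its yaw by 25 degrees either way of facing the robot.
- pointer (a point): Top of the pointer fin (6 mm thick, 37 mm above the desk), 131 mm in front of the carousel's axis. Its axes are those of the foot.
- turntable: Grey disc 212 mm across with four open square pockets (52 mm wide inside, floor 28.5 and rim 61.5 mm above the desk) centred 70 mm from the axis along its own +x, +y, -x, -y, and a central post. Turns without stops about the vertical axis through its origin (the foot's origin) and stays where left: friction about 0.05 N m, slight damping, no spring. Start angle varies.
- grip: The black bar knob on top of the post, fixed to the turntable: a straight upright bar 62 mm long (along its own x, which is the turntable's x), 16 mm thick (along its y), standing from 152 to 186 mm above the desk. Origin: on the axis at the bar's underside, 152 mm above the desk. The carousel's highest part; grip it across the 16 mm. The bar looks the same after a half turn.
- grip_centre (a point): Centre of the bar knob, on the axis, 169 mm above the desk; axes as for the knob.
- glue_roller_centre (a point): The glue bottle: upright, 36x42 mm, 106 mm high, the stoutest and tallest thing in the carousel, with a wide rounded cap. The point is its centre, half-way up (53 mm above its foot). It stands loose in one of the four pockets; which one varies. Its top is about 135 mm above the desk.
- torch_a_centre (a point): The taller of two slim black pocket torches, 29 mm thick, 89 mm high, standing loose in a pocket; the point is its centre.
- torch_b_centre (a point): The shorter slim black pocket torch, 29 mm thick, 76 mm high, standing loose in a pocket; the point is its centre.
- usb_adapter_0_centre (a point): A small black box-shaped adapter, 43x30x24 mm, lying loose in a pocket; the point is its centre.
- stapler: A black stapler, 36x150x54 mm (long along its y), loose on the desk on the left of the carousel; not to be moved. Origin: centre of its underside.
- sticky_pad: A pad of sticky notes, 76x50x14 mm, loose on the desk on the right of the carousel; not to be moved. Origin: centre of its underside.
- tape_black: A roll of tape lying flat, 59 mm across, 19 mm high, loose on the desk left behind the carousel; not to be moved. Origin: centre of its underside.
Mind the look-alikes: they are no part of the job. Leave any pink look-alike of the part that bears torch_a_centre alone.

How it is judged:
By the outcome, as a careful person would: the job done as asked, in the order asked, and still so for the second after the job is handed in, while the arm keeps its last pose, push and grip.
It also fails if it takes over 54 s, if anything falls off the work surface, if the arm or the gripper's body presses on something with over 40 N, if the wrist force passes 120 N, or if a joint passes its speed limit or range.

ROBOT

A 6-joint arm with a two-finger parallel gripper is mounted at the origin on a cart in front of the work surface, level with it; the furniture and walls round the work are solid. World frame = base frame: x ahead of the robot, y to its left, z up, the work surface at z = 0. Lengths are in m, angles in rad, forces in N, time in s.
With the tool pointing down it reaches from about 0.425 to 0.95 m from the base axis. Payload 14.7 kg.
Tool frame: the origin (TCP) lies midway between the tips of the shut fingers; the grasp point (between the pads) lies 19 mm behind it; z points along the fingers, y is the line along which they close (so a half turn about z gives the same grasp; the last joint's range is limited). The gripper opens to 85 mm and grips with 20 to 120 N. Pads are 22 mm wide; open, the fingers measure 114 mm over their backs; the gripper's body (76 mm by 85 mm) begins 54 mm behind the grasp point. The pads swing forward as they close: fully open they stand 13 mm farther back than shut.
Start: joints at [1.241, 0.48, 1.596, -0, 1.065, -0.047], TCP at [0.181, 0.624, 0.231] pointing down, gripper open.
Joint ranges: [-2.75, 2.75], [-0.82, 2.05], [0.23, 2.67], [-1.56, 4.7], [0.09, 2.69], [-2.92, 2.92]. Speed limits (rad/s): [1.89, 1.89, 2.39, 3.01, 3.01, 3.01].

INTERFACE

Orientations are given as a rotation vector (axis times angle).
In Python, from station import env gives the robot as it stands.
- The arm moves only by the tool jog_arm, never from a script. Its argument "deltas" is a list of rows, each a list of 5 numbers: the shift along the tool's x, y, z in cm, then the turn about the tool's z in degrees, then the opening, from 0 (shut) to 1 (fully open). A call has exactly 5 rows; each row shifts and turns the commanded pose from where the row before left it, along the tool's axes as they then stand; what a row does not reach is not made up. A row lasts 1/10 s, in which the tool goes at most 50 mm and 8.59 degrees, less where a joint would pass 70% of its speed; a pose out of reach is approached as far as the arm can. A call with a gripper value outside its range is refused whole. The fingers move at their own pace and stop on an object; "force" is the grip in N (left out, the last holds). Time passes only in rows, so rows that do not move let the fingers close, or fill a call up. It gives the time, the measured TCP pose, the force, the opening and the grip force at its end, in the units of the state.
- env.observe(): the state, without advancing time (a new reading comes with each control period).
- env.snapshot(name): name is "scene" or "top" or "wrist"; returns the picture (480x640x3 uint8, red, green, blue); there is no depth.
- env.camera_model(name): a dict with "fovy" (degrees; the focal length in pixels is half the picture's height over the tangent of half this angle, whatever the lens; pixels are square), "cx", "cy" (the principal point, pixels), "eye" and "rotation" of the camera in the world; the wrist camera has in their place "mount" (4x4, takes a point from camera to tool coordinates, whose origin is the TCP and whose axes are the flange's). Camera axes: x right, y down, z forward; pixel columns grow to the right and rows downward; lengths in m; the calibration is good to about 2 mm. A picture is of the moment at which its call begins: read the wrist's pose just before it. camera_model takes no time and is no camera call.
- env.hand_in(): hands the job in; it is judged then, once.
The state is a dict: "time_s": time; "q": joint angles; "qd": joint speeds; "tau": joint torques, N m; "ee_pos": TCP position; "tool_rot": TCP orientation; "contact_force": force on the tool from outside, world axes, zero at the start; "torque": the same for the moment, N m; "gripper_width": opening from 0.0 (shut) to 1.0 (fully open); "grip_force": force on a finger pad.
Only numpy, scipy, OpenCV 4.12 (cv2) and the standard library are available. Lean on these libraries where they do the work, as an engineer would, in place of code of your own. Each camera call takes 0.05 s, during which the arm holds its last target. There are 200 camera calls.

## Working session

There is one attempt and no reset: what is moved stays moved. The work goes in short steps, Python scripts to look and compute and a tool call to move; the robot and the scene stay as the last step left them, time stands still between calls to the robot, and variables do not carry over. Pictures are saved under pics/ and viewed, at most 10 in all, crops included, and the job is handed in when it is done.

Besides the shell and the picture viewer there is one more tool, called in YAML: its name, and indented under it one key for each argument. jog_arm: Moves the arm, as the interface text tells. Its arguments: {"type":"object","properties":{"deltas":{"type":"array"},"force":{"type":"number"}},"required":["deltas"]}

```bash
mkdir -p pics; python3 - <<'E'
from station import env
import cv2,numpy as np
for n in("scene","top"):
    im=env.snapshot(n);cv2.imwrite(f"pics/{n}0.png",im[:,:,::-1]);m=env.camera_model(n);print(n,m)
o=env.observe();print(o['time_s'],o['ee_pos'],o['tool_rot'],o['gripper_width'],o['contact_force'])
print(env.camera_model("wrist"))
E
```

```text
scene {'fovy': 51.80593855694741, 'cx': 316.29819779603815, 'cy': 246.01905627780525, 'eye': array([-0.10144549, -0.51640393,  0.81357569]), 'rotation': array([-2.11376037,  0.97580078, -0.41571262])}
top {'fovy': 45.479820943401556, 'cx': 320.34413204306867, 'cy': 238.97965619240526, 'eye': array([3.67807450e-01, 7.36296903e-04, 1.14938079e+00]), 'rotation': array([-2.17511525,  2.12316968, -0.10859549])}
0.1 [0.18127448 0.62386116 0.2307711 ] [-4.42809203e-01 -3.11002521e+00  1.55555915e-03] 1.0010385327316558 [-0.08534045  0.44403326  0.13333967]
{'fovy': 61.09109491610008, 'cx': 320.14746664202585, 'cy': 235.04299635796897, 'mount': array([[ 1.70395064e-04, -9.49993140e-01, -3.12270723e-01,
         8.11774439e-02],
       [ 9.99999975e-01,  2.06415806e-04, -8.22957072e-05,
        -3.52677002e-04],
       [ 1.42637970e-04, -3.12270701e-01,  9.49993152e-01,
        -1.42937385e-01],
       [ 0.00000000e+00,  0.00000000e+00,  0.00000000e+00,
         1.00000000e+00]])}
```

View pics/scene0.png

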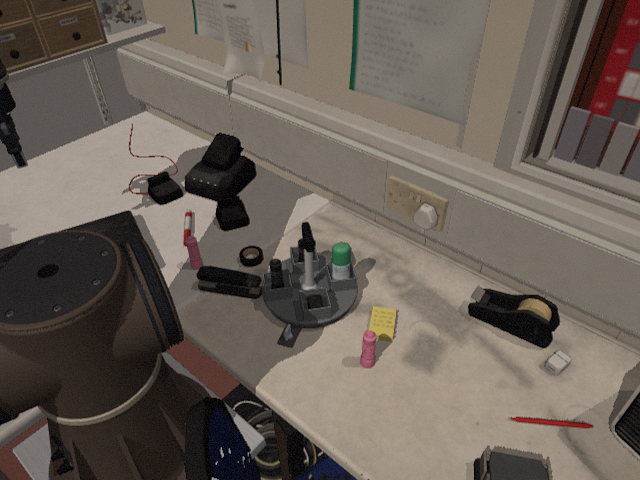

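View pics/top0.png

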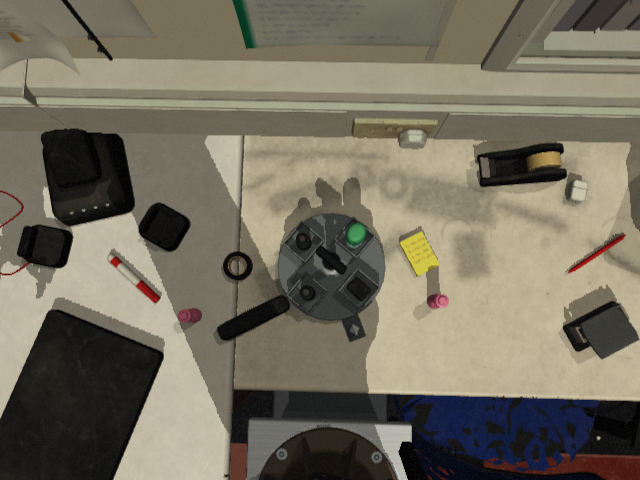

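The top view shows the carousel around (331,266), the bar knob from about (318,250) to (345,272), the green-capped bottle at (356,234), the tongue and fin at (354,328), and the stapler at (253,317). I'll zoom in.

```bash
cat > h.py <<'E'
import numpy as np,cv2
from scipy.spatial.transform import Rotation as R
from station import env
def ray(n,uv,pose=None):
    m=env.camera_model(n);f=240/np.tan(np.radians(m['fovy'])/2)
    d=np.array([(uv[0]-m['cx'])/f,(uv[1]-m['cy'])/f,1.])
    if n=='wrist':
        T=np.eye(4);T[:3,:3]=R.from_rotvec(pose[1]).as_matrix();T[:3,3]=pose[0];T=T@m['mount']
        return T[:3,3],T[:3,:3]@d
    return np.array(m['eye']),R.from_rotvec(m['rotation']).as_matrix()@d
def onz(n,uv,z,pose=None):
    e,d=ray(n,uv,pose);return e+d*(z-e[2])/d[2]
E
python3 - <<'E'
from h import *
im=cv2.imread('pics/top0.png')
cv2.imwrite('pics/topc.png',cv2.resize(im[205:350,255:405],None,fx=4,fy=4,interpolation=cv2.INTER_CUBIC))
for n,uv,z in(('disc',(331,266),.06),('bar',(331,261),.186),('b1',(318,250),.186),('b2',(345,272),.186),('fin',(354,328),.037),('bottle',(356,234),.135)):print(n,onz('top',uv,z).round(4))
E
```

```text
disc [0.4489 0.003  0.06  ]
bar [0.448  0.0029 0.186 ]
b1 [0.4661 0.0253 0.186 ]
b2 [ 0.43   -0.0211  0.186 ]
fin [ 0.3325 -0.0438  0.037 ]
bottle [ 0.5016 -0.0405  0.135 ]
```

View pics/topc.png

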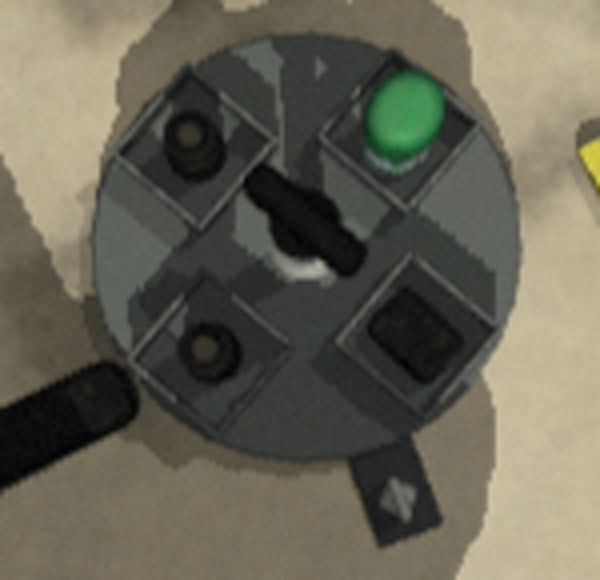

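```bash
python3 - <<'E'
from h import *
c=lambda u,v:(u/4+255,v/4+205)
# rim corners of pockets -> centres
P={k:np.mean([onz('top',c(*p),.0615) for p in v],0)[:2] for k,v in dict(
 UL=[(190,68),(278,143),(200,228),(115,152)],UR=[(397,52),(478,125),(408,208),(322,136)],
 LR=[(412,253),(500,327),(422,415),(336,340)],LL=[(205,275),(291,345),(222,430),(132,355)]).items()}
ax=np.mean(list(P.values()),0);print('axis',ax)
for k,p in P.items():d=p-ax;print(k,p.round(4),np.hypot(*d).round(4),np.degrees(np.arctan2(d[1],d[0])).round(1))
b=[onz('top',c(*p),.186)[:2] for p in((247,178),(365,267))];d=b[0]-b[1];print('bar',np.mean(b,0),np.degrees(np.arctan2(d[1],d[0])),np.hypot(*d))
f=onz('top',c(398,497),.037)[:2]-ax;print('fin',np.hypot(*f),np.degrees(np.arctan2(f[1],f[0])))
t=onz('top',c(411,533),.016)[:2]-ax;print('tongue end',np.hypot(*t),np.degrees(np.arctan2(t[1],t[0])))
o=env.observe();r=R.from_rotvec(o['tool_rot']).as_matrix();print(r.round(3),o['q'])
E
```

```text
axis [0.45071345 0.0017638 ]
UL [0.4938 0.0558] 0.0691 51.5
UR [ 0.5044 -0.0422] 0.0695 -39.3
LR [ 0.4076 -0.0517] 0.0686 -128.9
LL [0.397  0.0451] 0.069 141.1
bar [0.44867554 0.00215694] 54.23644708201194 0.062360326477129316
fin 0.12921611745031542 -158.86061274913104
tongue end 0.14861525188224634 -158.649763268166
[[-0.96   0.279 -0.   ]
 [ 0.279  0.96  -0.001]
 [ 0.    -0.001 -1.   ]] [ 1.24135077e+00  4.80744004e-01  1.59676196e+00  1.45322980e-05
  1.06509724e+00 -4.65913521e-02]
```

jog_arm:
  deltas:
    - [-2.0,-1.5,0,0,1]
    - [-3.2,-2.5,0,0,1]
    - [-3.2,-2.5,0,0,1]
    - [-3.2,-2.5,0,0,1]
    - [-3.2,-2.4,0,0,1]

```text
time_s: 0.6
ee_pos: [0.2921, 0.4718, 0.2311]
tool_rot: [-0.442, -3.11, 0.001]
contact_force: [0.5, -0.1, -0.1]
gripper_width: 0.999
grip_force: 0.0
```

jog_arm:
  deltas:
    - [-3.2,-2.4,0,0,1]
    - [-3.2,-2.4,0,0,1]
    - [-3.2,-2.4,0,0,1]
    - [-3.2,-2.4,0,0,1]
    - [-3.2,-2.4,0,0,1]

```text
time_s: 1.1
ee_pos: [0.4124, 0.3121, 0.2312]
tool_rot: [-0.443, -3.11, 0.0]
contact_force: [0.8, -0.1, 0.1]
gripper_width: 1.0
grip_force: 0.0
```

jog_arm:
  deltas:
    - [-1.5,-3.6,0,0,1]
    - [-1.5,-3.6,0,0,1]
    - [-1.5,-3.6,0,0,1]
    - [-1.5,-3.6,0,0,1]
    - [-1.5,-3.6,0,0,1]

```text
time_s: 1.6
ee_pos: [0.4334, 0.1182, 0.2312]
tool_rot: [-0.442, -3.11, 0.0]
contact_force: [1.2, 0.2, 0.3]
gripper_width: 0.998
grip_force: 0.0
```

jog_arm:
  deltas:
    - [-1.5,-3.6,0,0,1]
    - [-1.5,-3.6,0,0,1]
    - [-1.8,-3.5,0,0,1]
    - [0,0,0,-5,1]
    - [0,0,0,-8,1]

```text
time_s: 2.1
ee_pos: [0.4498, 0.0023, 0.2311]
tool_rot: [-0.087, -3.14, -0.0]
contact_force: [0.5, -0.0, -0.4]
gripper_width: 1.001
grip_force: 0.0
```

jog_arm:
  deltas:
    - [0,0,0,-8,1]
    - [0,0,0,-8,1]
    - [0,0,0,-8,1]
    - [0,0,0,-8,1]
    - [0,0,0,-8,1]

```text
time_s: 2.6
ee_pos: [0.4496, 0.0036, 0.2311]
tool_rot: [1.0, -2.978, -0.0]
contact_force: [0.1, -0.7, -0.2]
gripper_width: 1.001
grip_force: 0.0
```

jog_arm:
  deltas:
    - [0,0,0,-8,1]
    - [0,0,0,-6.7,1]
    - [0,0,0,0,1]
    - [0,0,0,0,1]
    - [0,0,0,0,1]

```text
time_s: 3.1
ee_pos: [0.4498, 0.0036, 0.2312]
tool_rot: [1.361, -2.832, -0.0]
contact_force: [0.9, 0.4, 0.5]
gripper_width: 0.998
grip_force: 0.0
```

```bash
python3 - <<'E'
from h import *
o=env.observe();im=env.snapshot('wrist');cv2.imwrite('pics/w1.png',im[:,:,::-1])
np.savez('w1.npz',p=o['ee_pos'],r=o['tool_rot']);print(o['ee_pos'],R.from_rotvec(o['tool_rot']).as_matrix().round(3),o['q'].round(3) if hasattr(o['q'],'round') else o['q'])
E
```

```text
[0.44978897 0.00361778 0.23124364] [[-0.625 -0.781 -0.   ]
 [-0.781  0.625  0.   ]
 [ 0.     0.    -1.   ]] [-0.059  0.2    2.035  0.     0.907 -2.526]
```

View pics/w1.png

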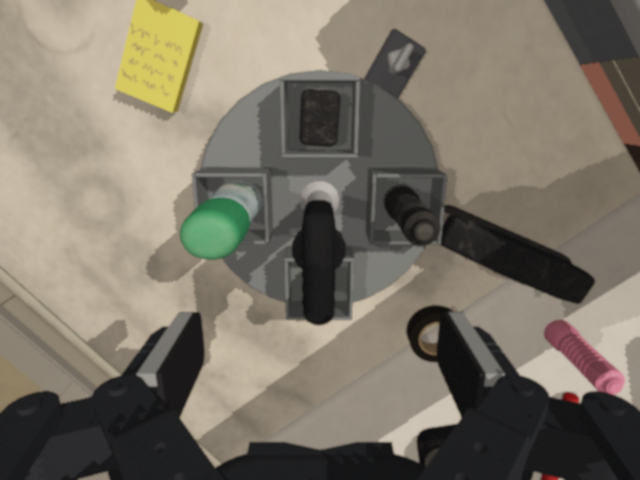

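```bash
python3 - <<'E'
from h import *
d=np.load('w1.npz');p=(d['p'],d['r'])
W=lambda uv,z:onz('wrist',uv,z,p)[:2]
ang=lambda v:np.degrees(np.arctan2(v[1],v[0])).round(1)
a,b=W((318,202),.186),W((319,323),.186);print('bar',(a+b)/2,ang(b-a),np.hypot(*(b-a)))
A=np.mean([W(q,.0615) for q in((284,81),(358,81),(357,156),(282,156))],0)
L=np.mean([W(q,.0615) for q in((195,171),(270,171),(270,243),(196,242))],0)
Rr=np.mean([W(q,.0615) for q in((371,171),(444,172),(440,246),(370,241))],0)
c=(L+Rr)/2;print('axis',c,ang(L-c),ang(A-c),np.hypot(*(L-c)))
for q in((401,57),(393,73),(409,42)):
    f=W(q,.037)-c;print('fin',np.hypot(*f),ang(f))
E
```

```text
bar [0.4479081  0.00122666] 51.7 0.06504735304300607
axis [0.44916018 0.00338251] -38.9 -129.1 0.06871078106743547
fin 0.1285433804159709 -157.6
fin 0.11595556665705033 -157.9
fin 0.14027380158909594 -157.5
```

The wrist view shows the bar upright in the picture, from (318,202) to (319,323), lined up with the fingers. The bottle is at (215,225), clear of the left finger, and the fin is at (401,57). Next I descend and grip.

jog_arm:
  deltas:
    - [0.1,0,1.0,0,1]
    - [0,0,2.0,0,1]
    - [0,0,2.0,0,1]
    - [0,0,1.8,0,1]
    - [0,0,1.0,0,1]
  force: 60

```text
time_s: 3.65
ee_pos: [0.4483, 0.0028, 0.1516]
tool_rot: [1.363, -2.829, -0.001]
contact_force: [-0.9, 0.6, 0.4]
gripper_width: 0.996
grip_force: 0.0
```

jog_arm:
  deltas:
    - [0,0,0,0,0.7]
    - [0,0,0,0,0.5]
    - [0,0,0,0,0.3]
    - [0,0,0,0,0]
    - [0,0,0,0,0]
  force: 60

```text
time_s: 4.15
ee_pos: [0.4503, 0.0026, 0.1543]
tool_rot: [-1.364, 2.828, -0.002]
contact_force: [-6.0, -4.9, 9.8]
gripper_width: 0.175
grip_force: 67.9
```

jog_arm:
  deltas:
    - [0,0,0,0,0]
    - [0,0,0,0,0]
    - [0,0,0,0,0]
    - [0,0,0,0,0]
    - [0,0,0,0,0]
  force: 60

```text
time_s: 4.65
ee_pos: [0.4503, 0.0026, 0.1543]
tool_rot: [-1.364, 2.828, -0.002]
contact_force: [-0.0, -3.2, 11.2]
gripper_width: 0.178
grip_force: 68.2
```

jog_arm:
  deltas:
    - [0,0,-0.2,0,0]
    - [0,0,0,0.5,0]
    - [0,0,0,1.0,0]
    - [0,0,0,1.5,0]
    - [0,0,0,2,0]

```text
time_s: 5.15
ee_pos: [0.45, 0.0027, 0.1546]
tool_rot: [-1.238, 2.886, -0.001]
contact_force: [13.0, -1.2, -36.1]
gripper_width: 0.175
grip_force: 66.7
```

jog_arm:
  deltas:
    - [0,0,0,2.5,0]
    - [0,0,0,2.5,0]
    - [0,0,0,2.5,0]
    - [0,0,0,2.5,0]
    - [0,0,0,2.5,0]

```text
time_s: 5.65
ee_pos: [0.4497, 0.003, 0.1546]
tool_rot: [-0.915, 3.005, 0.0]
contact_force: [11.8, 3.2, -35.2]
gripper_width: 0.177
grip_force: 67.0
```

jog_arm:
  deltas:
    - [0,0,0.05,2.5,0]
    - [0,0,0.05,2.5,0]
    - [0,0,0.05,2.5,0]
    - [0,0,0,2.5,0]
    - [0,0,0,2.5,0]

```text
time_s: 6.15
ee_pos: [0.4496, 0.0034, 0.1544]
tool_rot: [-0.582, 3.086, 0.001]
contact_force: [-0.8, 7.9, 6.0]
gripper_width: 0.179
grip_force: 73.4
```

jog_arm:
  deltas:
    - [0,0,0,2.5,0]
    - [0,0,0,2.5,0]
    - [0,0,0,2.5,0]
    - [0,0,0,2.5,0]
    - [0,0,0,2.5,0]

```text
time_s: 6.65
ee_pos: [0.4495, 0.0038, 0.1544]
tool_rot: [-0.243, 3.131, 0.002]
contact_force: [0.0, 14.8, 7.2]
gripper_width: 0.177
grip_force: 73.4
```

jog_arm:
  deltas:
    - [0,0.04,0,2.5,0]
    - [0,0.04,0,2.5,0]
    - [0,0,0,2.5,0]
    - [0,0,0,2.5,0]
    - [0,0,0,2.5,0]

```text
time_s: 7.15
ee_pos: [0.4495, 0.0043, 0.1544]
tool_rot: [0.1, 3.139, 0.002]
contact_force: [-0.4, 10.1, 6.7]
gripper_width: 0.174
grip_force: 73.4
```

jog_arm:
  deltas:
    - [0,0,0,2.5,0]
    - [0,0,0,2.5,0]
    - [0,0,0,2.5,0]
    - [0,0,0,2.5,0]
    - [0,0,0,2.5,0]

```text
time_s: 7.65
ee_pos: [0.4496, 0.0047, 0.1544]
tool_rot: [0.441, 3.109, 0.003]
contact_force: [0.1, 16.2, 5.1]
gripper_width: 0.176
grip_force: 73.1
```

jog_arm:
  deltas:
    - [0,0,0,2.5,0]
    - [0,0,0,2.5,0]
    - [0,0,0,2.5,0]
    - [0,0,0,2.5,0]
    - [0,0,0,2.5,0]

```text
time_s: 8.15
ee_pos: [0.4497, 0.005, 0.1544]
tool_rot: [0.777, 3.043, 0.004]
contact_force: [2.0, 21.7, 3.8]
gripper_width: 0.177
grip_force: 72.8
```

jog_arm:
  deltas:
    - [-0.03,0.04,0,2.5,0]
    - [-0.02,0.04,0,2.5,0]
    - [0,0,0,2.5,0]
    - [0,0,0,2.5,0]
    - [0,0,0,2.5,0]

```text
time_s: 8.65
ee_pos: [0.45, 0.0054, 0.1544]
tool_rot: [-1.104, -2.941, -0.003]
contact_force: [-1.1, 20.7, 8.8]
gripper_width: 0.175
grip_force: 73.8
```

jog_arm:
  deltas:
    - [0,0,0,2.5,0]
    - [0,0,0,2.5,0]
    - [0,0,0,2.5,0]
    - [0,0,0,2.5,0]
    - [0,0,0,2.5,0]

```text
time_s: 9.15
ee_pos: [0.4504, 0.0057, 0.1544]
tool_rot: [1.418, 2.803, 0.004]
contact_force: [0.7, 23.7, 5.4]
gripper_width: 0.178
grip_force: 73.2
```

jog_arm:
  deltas:
    - [-0.02,0.02,0,2.5,0]
    - [-0.02,0.02,0,2,0]
    - [0,0,0,1.5,0]
    - [0,0,0,1.0,0]
    - [0,0,0,0.5,0]

```text
time_s: 9.65
ee_pos: [0.4506, 0.0058, 0.1544]
tool_rot: [-1.597, -2.705, -0.004]
contact_force: [-1.0, 26.7, 7.4]
gripper_width: 0.172
grip_force: 73.9
```

jog_arm:
  deltas:
    - [0,0,0,0,0]
    - [0,0,0,0,0]
    - [0,0,0,0,0]
    - [0,0,0,0,0]
    - [0,0,0,0,0]

```text
time_s: 10.15
ee_pos: [0.4506, 0.0058, 0.1544]
tool_rot: [-1.596, -2.705, -0.004]
contact_force: [-2.8, 27.2, 8.0]
gripper_width: 0.172
grip_force: 73.9
```

```bash
python3 - <<'E'
from h import *
o=env.observe();im=env.snapshot('wrist');cv2.imwrite('pics/w2.png',im[:,:,::-1])
np.savez('w2.npz',p=o['ee_pos'],r=o['tool_rot']);print(R.from_rotvec(o['tool_rot']).as_matrix().round(3))
t=env.snapshot('top');cv2.imwrite('pics/t2.png',cv2.resize(t[205:350,255:405,::-1],None,fx=4,fy=4,interpolation=cv2.INTER_CUBIC))
E
```

```text
[[-0.484  0.875  0.001]
 [ 0.875  0.484  0.003]
 [ 0.002  0.002 -1.   ]]
```

View pics/w2.png

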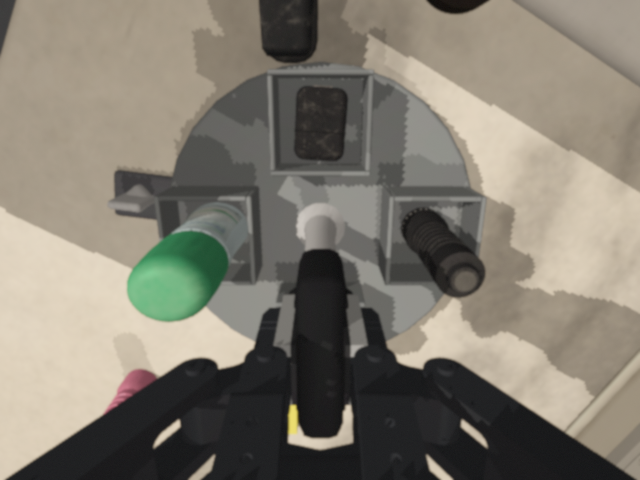

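View pics/t2.png

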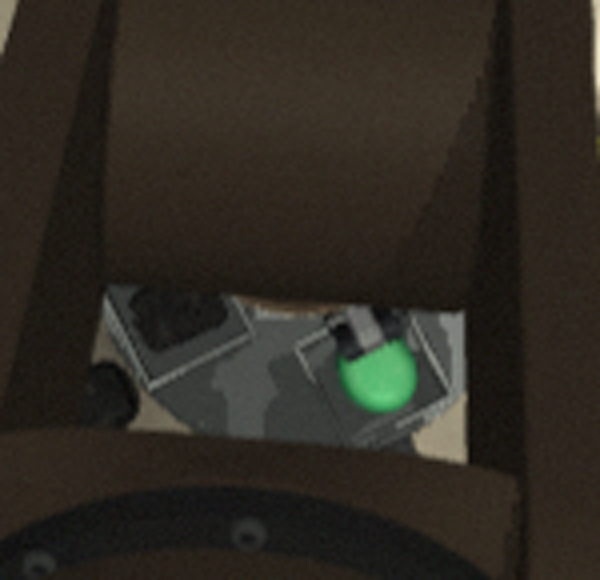

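The wrist view shows the bottle's pocket at about (208,237), nearly at the pointer fin at (137,200), with a few degrees left to go. Next I compute that remainder.

```bash
python3 - <<'E'
from h import *
d=np.load('w2.npz');p=(d['p'],d['r'])
W=lambda uv,z:onz('wrist',uv,z,p)[:2]
ang=lambda v:np.degrees(np.arctan2(v[1],v[0])).round(2)
A=np.mean([W(q,.0615) for q in((269,72),(371,72),(369,173),(272,173))],0)
L=np.mean([W(q,.0615) for q in((158,188),(257,188),(259,283),(161,280))],0)
Rr=np.mean([W(q,.0615) for q in((388,188),(482,191),(475,281),(388,280))],0)
c=(L+Rr)/2;print('axis',c,ang(L-Rr),ang(A-c),np.hypot(*(L-c)))
for q in((110,204),(148,188),(154,207)):
    f=W(q,.037)-c;print('fin',np.hypot(*f),ang(f))
for q in((114,170),(112,213)):print('tongue end',W(q,.016)-c)
e=np.mean([W(q,.016) for q in((115,170),(112,214))],0)-c;print(ang(e),np.hypot(*e))
E
```

```text
axis [0.44932365 0.00768527] -151.13 119.38 0.06858603922211208
fin 0.1393551088634123 -157.04
fin 0.11503511800689746 -163.69
fin 0.11067306492064595 -157.53
tongue end [-0.14141061 -0.03989807]
tongue end [-0.1320198  -0.06982673]
-158.01 0.1469826261516324
```

```bash
python3 - <<'E'
import cv2
im=cv2.imread('pics/w2.png');cv2.imwrite('pics/w2c.png',cv2.resize(im[150:300,90:270],None,fx=4,fy=4,interpolation=cv2.INTER_CUBIC))
E
```

```text
(no output)
```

View pics/w2c.png

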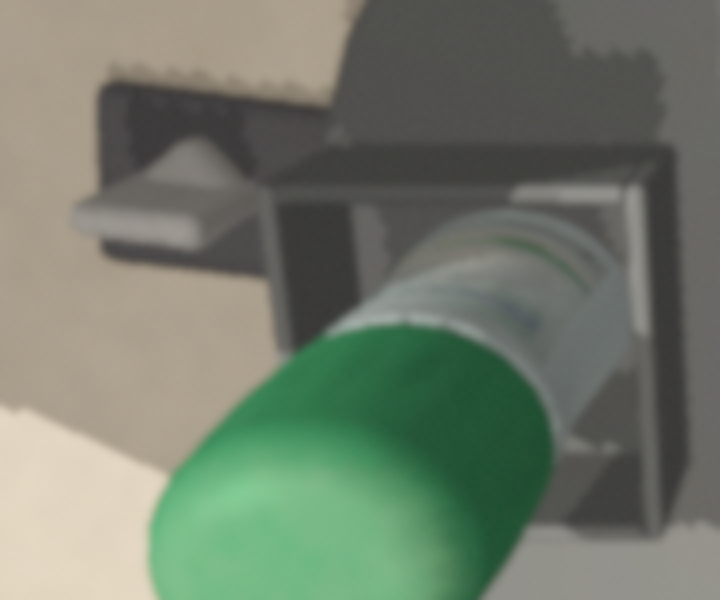

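```bash
python3 - <<'E'
from h import *
d=np.load('w2.npz');p=(d['p'],d['r'])
W=lambda uv,z:onz('wrist',(uv[0]/4+90,uv[1]/4+150),z,p)[:2]
ang=lambda v:np.degrees(np.arctan2(v[1],v[0])).round(2)
for c in(np.array([.4493,.0077]),np.array([.4495,.005])):
    for q in((78,213),(138,225),(200,236)):
        f=W(q,.037)-c;print('fin',np.hypot(*f).round(4),ang(f))
    e=(W((103,85),.014)+W((103,252),.014))/2-c;print('end',ang(e),np.hypot(*e))
print('fin dir',ang(W((78,213),.037)-W((200,236),.037)),'edges',ang(W((110,84),.014)-W((330,105),.014)),ang(W((108,252),.014)-W((265,272),.014)))
E
```

```text
fin 0.1396 -157.22
fin 0.1299 -156.78
fin 0.1199 -156.37
end -157.83 0.1463401239412857
fin 0.1388 -158.28
fin 0.1291 -157.92
fin 0.119 -157.6
end -158.85 0.14552938319007186
fin dir -162.38 edges -156.61 -158.75
```

jog_arm:
  deltas:
    - [0.05,0.02,0,1,0]
    - [0.05,0.03,0,2,0]
    - [0,0,0,2,0]
    - [0,0,0,1.1,0]
    - [0,0,0,0.5,0]

```text
time_s: 10.75
ee_pos: [0.4508, 0.006, 0.1545]
tool_rot: [1.749, 2.609, 0.003]
contact_force: [-0.5, 14.2, 6.0]
gripper_width: 0.174
grip_force: 73.7
```

jog_arm:
  deltas:
    - [0,0,0,0,0]
    - [0,0,0,0,0]
    - [0,0,0,0,0]
    - [0,0,0,0,0]
    - [0,0,0,0,0]

```text
time_s: 11.25
ee_pos: [0.4508, 0.006, 0.1544]
tool_rot: [1.748, 2.61, 0.003]
contact_force: [-0.9, 13.6, 6.5]
gripper_width: 0.178
grip_force: 73.8
```

```bash
python3 - <<'E'
from h import *
o=env.observe();im=env.snapshot('wrist');cv2.imwrite('pics/w3.png',cv2.resize(im[140:340,90:350,::-1],None,fx=3,fy=3,interpolation=cv2.INTER_CUBIC))
np.savez('w3.npz',p=o['ee_pos'],r=o['tool_rot']);print(o['ee_pos'],R.from_rotvec(o['tool_rot']).as_matrix().round(3),o['contact_force'],o['grip_force'])
E
```

```text
[0.45082993 0.00601389 0.15444405] [[-0.38   0.925  0.001]
 [ 0.925  0.38   0.001]
 [ 0.001  0.002 -1.   ]] [-0.85626819 13.61955536  6.53780903] 73.77600242281915
```

View pics/w3.png

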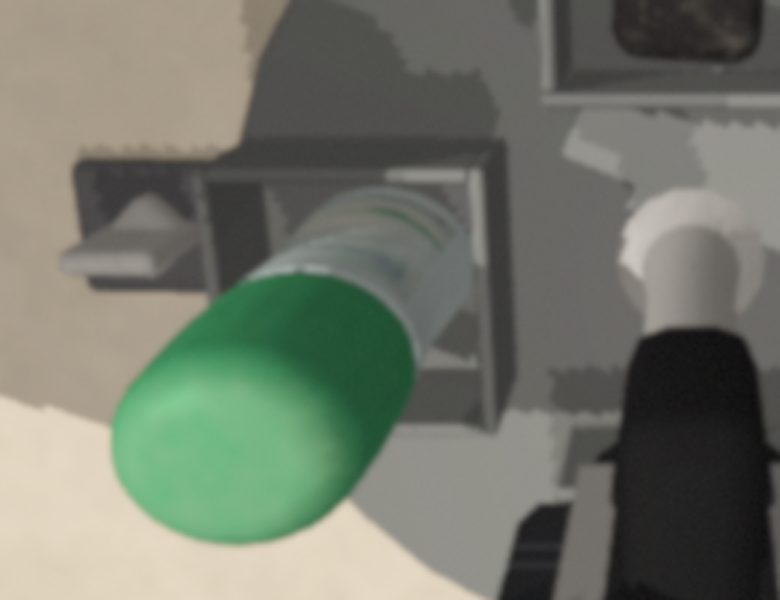

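```bash
python3 - <<'E'
from h import *
d=np.load('w3.npz');p=(d['p'],d['r'])
M=R.from_rotvec(p[1]).as_matrix()
def T(q,z): # position in tool frame, mm
    w=onz('wrist',(q[0]/3+90,q[1]/3+140),z,p);return ((w-p[0])@M*1000)[:2].round(1)
for n,q,z in(('rim top-left',(205,174),.0615),('rim top-right',(500,145),.0615),('rim top inner R',(475,172),.0615),('rim botright',(492,430),.0615),('adapter pocket bottom-left',(545,98),.0615),
 ('fin L',(62,260),.037),('fin R',(155,269),.037),('fin mid',(108,265),.037),('tongue TL',(78,160),.014),('tongue BL',(88,290),.014),('tong T2',(215,158),.014),('tong B2',(205,293),.014)):print(n,T(q,z))
im=env.camera_model('wrist')
E
```

```text
rim top-left [ 26.1 -96.9]
rim top-right [ 31.9 -38.4]
rim top inner R [ 26.5 -43.6]
rim botright [-29.3 -43. ]
adapter pocket bottom-left [ 41.1 -29.2]
fin L [   0.8 -141.2]
fin R [  -1.3 -120.7]
fin mid [  -0.3 -131.1]
tongue TL [  18.5 -145.8]
tongue BL [ -13.9 -148.4]
tong T2 [  19.  -113.4]
tong B2 [ -14.7 -119.9]
```

The bottle's pocket lines up with the fin: both lie within about 1 mm of the tool's y axis, under 1° of error. The knob is gripped and still.

```bash
python3 -c "
from station import env
print(env.hand_in())"
```

```text
the job is handed in; nothing more can be done
None
```

I turned the carousel about 119° by its knob, so the glue bottle now stands in front in line with the pointer (within about 1° by the wrist camera), and handed in at about 11 s with the knob still gripped and the turntable still.

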